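Set the tipping cup of a kinetic sculpture and load it

TASK

Turn the arbor by its black rubber grip until its yellow mark and the mouth of the copper cup face straight up. Then take the scoop by its red handle and tip its three steel balls over its open edge into the cup, and set the empty scoop back down flat on the bench, the mark still up. Touch no other part of the arbor, and none of the balls, with the gripper, and leave the other things on the bench where they are.

Things in the scene. Friction and masses are not known exactly. Their poses are not given: they have to be found in the camera images.
- grip (a point): Centre of the arbor's black rubber grip: round barrel, 36 mm diameter, 58 mm long, 115 mm above the bench, between steel centres on a stand with green stocks. The point is on the turning axis. y = turning axis (level, towards the cup, roughly world +y); z turns with the arbor and points as the mark does. The headstock (60 mm wide, top 18 mm above the axis) begins 41 mm off along -y, the cup 31 mm off along +y.
- lamp (a point): Black LED bar lamp fixed above the grip on the side away from the robot; the point is the middle of the lower edge nearest the robot: 76 mm above the turning axis and 40 mm beyond it, above the grip's centre. From there the bar reaches 14 mm up, 36 mm away from the robot and over the grip's whole length: a gripper pointing straight down meets it, one leaning back towards the robot passes.
- arbor (a joint): Angle of the arbor about its axis, rad: 0 = the yellow mark and the cup's mouth face straight up; positive = they lean away from the robot. It turns freely both ways (no detent), with about 0.28 N m of friction, and stays where it is left.
- mark (a point): Yellow stripe on the rim of the black index disc (68 mm diameter, 8 mm thick) at the far end of the arbor from the grip; the point is the outer end of the stripe, 34 mm from the axis, 148 mm along the axis from the grip's centre. It is in line with the cup's mouth.
- cup (a point): Thin copper cup fixed on the arbor, a rectangular trough with yellow upper edges; origin on the turning axis in the middle of the cup, 85 mm along the axis from the grip's centre. x across (inside 64 mm, walls 3 mm), y along the axis (inside 96 mm), z out of the mouth. Rim 26 mm and inner floor -22 mm from the axis along z. It turns with the arbor; it is thin: the gripper must keep off it.
- scoop: Loose aluminium sorting scoop, red handle, 0.13 to 0.2 kg. Origin at the handle's centre (bar along x, 76 long, 14 thick in y, 22 high), 50 mm above the underside. x points to the tray and its open edge, z up. Tray: back wall 48 mm ahead, 70 mm wide inside, lips up to z = -12 mm. The floor slopes 10 degrees down from open edge to back: level, it keeps the balls; tipped forward beyond 10 degrees they roll out.
- lip (a point): Middle of the scoop's straight open edge, 131 mm ahead of the handle's centre (x) and 32 mm below it; the scoop's front face goes 18 mm down from it. Axes as the scoop's.
- ball1: Steel ball, 20 mm in diameter, 32 g, starts against the back wall of the scoop; origin at its centre.
- ball2: Steel ball, 20 mm in diameter, 32 g, starts against the back wall of the scoop; origin at its centre.
- ball3: Steel ball, 20 mm in diameter, 32 g, starts against the back wall of the scoop; origin at its centre.
- glue: Bystander: white glue bottle, 52 mm in diameter, 130 mm high, orange cap; origin at the centre of its underside.
- jar: Bystander: glass jar with a blue cap, 66 mm in diameter, 85 mm high; origin at the centre of its underside.
- brush: Bystander: brush lying on the bench; origin under its middle, x along its length.
- driver: Bystander: screwdriver lying on the bench; origin under its middle, x along its length.
- spool: Bystander: wooden spool, 52 mm in diameter, 46 mm high; origin at the centre of its underside.
- tin: Bystander: open red tin, 72 mm in diameter, 75 mm high; origin at the centre of its underside.
Things that resemble listed ones, but are neither listed nor needed, are in the scene too. What is shaped like the scoop but blue or brown is not meant.

How it is judged:
On the way, in this order (a step that is already met when the one before it is completed fails the run):
1. the yellow mark faces up (within about 10 degrees) and the arbor has come to rest (angle between cup's own z axis and vertical below 0.17 rad and velocity of joint arbor between -0.15 and 0.15 rad/s), for 0.3 s.
2. all three balls lie in the cup, the mark still up (angle between cup's own z axis and vertical below 0.17 rad and x of ball1 in the frame of cup between -0.033 and 0.033 m and y of ball1 in the frame of cup between -0.049 and 0.049 m and z of ball1 in the frame of cup between -0.03 and 0.014 m and x of ball2 in the frame of cup between -0.033 and 0.033 m and y of ball2 in the frame of cup between -0.049 and 0.049 m and z of ball2 in the frame of cup between -0.03 and 0.014 m and x of ball3 in the frame of cup between -0.033 and 0.033 m and y of ball3 in the frame of cup between -0.049 and 0.049 m and z of ball3 in the frame of cup between -0.03 and 0.014 m), for 0.3 s.
At the end, for the whole second after the job is handed in: The mark faces up within about 10 degrees, all three balls lie inside the cup below its rim, and the scoop stands flat (within about 6 degrees) on the bench (all of step 2 and height (world z) of scoop between 0.044 and 0.056 m and angle between scoop's own z axis and vertical below 0.1 rad); the robot touches nothing.
It fails at once if the gripper or arm presses with more than 1 N on a part of the arbor other than its rubber grip (cup, bare shaft, index disc) (contact force between any of the fingers, the arm and arbor_c0 above 1 N or contact force between any of the fingers, the arm and arbor_c1 above 1 N or contact force between any of the fingers, the arm and arbor_c2 above 1 N or contact force between any of the fingers, the arm and arbor_c3 above 1 N or contact force between any of the fingers, the arm and arbor_c4 above 1 N or contact force between any of the fingers, the arm and arbor_c6 above 1 N or contact force between any of the fingers, the arm and arbor_c7 above 1 N or contact force between any of the fingers, the arm and arbor_c8 above 1 N).
It fails at once if the gripper touches a ball (contact force between the fingers and ball1 above 0.5 N or contact force between the fingers and ball2 above 0.5 N or contact force between the fingers and ball3 above 0.5 N).
It fails at once if a bystander is moved by more than 30 mm (distance of any of glue, jar, brush, driver, spool, tin from where it was at the start of the episode above 0.03 m).
It also fails if it takes over 72 s, if anything falls off the work surface, if the arm or the gripper's body presses on something with over 40 N, if the wrist force passes 120 N, or if a joint passes its speed limit or range.

ROBOT

A 7-joint arm with a two-finger parallel gripper is mounted at the origin on the work surface. World frame = base frame: x ahead of the robot, y to its left, z up, the work surface at z = 0. Lengths are in m, angles in rad, forces in N, time in s.
With the tool pointing down it reaches from about 0.425 to 0.875 m from the base axis. Payload 4.7 kg.
Tool frame: the origin (TCP) lies at the very end of the fingers, on their centre line; the grasp point (between the pads) lies 19 mm behind it; z points along the fingers, y is the line along which they close (so a half turn about z gives the same grasp; the last joint's range is limited). The gripper opens to 87 mm and grips with 3 to 60 N. Pads are 19 mm wide; open, the fingers measure 117 mm over their backs; the gripper's body (75 mm by 190 mm) begins 51 mm behind the grasp point.
Start: joints at [-1.334, 0.321, -0.07, 1.45, 0.023, 1.371, -0.057], TCP at [0.144, 0.634, 0.223] pointing down, gripper open.
Joint ranges: [-2.86, 2.86], [-0.3, 2.09], [-1.38, 1.24], [0.06, 2.45], [-1.56, 4.7], [0.09, 2.05], [-2.69, 2.69]. Speed limits (rad/s): [2.57, 2.57, 3.14, 3.14, 3.14, 3.14, 3.14].

INTERFACE

Orientations are given as a rotation vector (axis times angle).
In Python, from bench import ctrl, get_image, job gives the robot as it stands.
- The arm moves only by the shell command python3 -m crank 'ROWS' [FORCE]. ROWS is JSON, a list that holds one entry, the list of rows, each a list of 5 numbers: the shift along the tool's x, y, z in mm, then the turn about the tool's z in rad, then the closure, from -1 (fully open) to 1 (shut), so that 0 is half open. A call has 1 to 10 rows; each row shifts and turns the commanded pose from where the row before left it, along the tool's axes as they then stand; what a row does not reach is not made up. A row lasts 1/12 s, in which the tool goes at most 41.7 mm and 7.16 degrees, less where a joint would pass 70% of its speed; a pose out of reach is approached as far as the arm can. A call with a gripper value outside its range is refused whole. The fingers move at their own pace and stop on an object; FORCE is the grip in N (left out, the last holds). Time passes only in rows, so rows that do not move let the fingers close. It gives the time, the measured TCP pose, the force, the opening and the grip force at its end, in the units of the state.
- ctrl.get_state(): the state, without advancing time (a new reading comes with each control period).
- get_image(name): name is "side" or "top"; returns a dict with "pixels" (400x640x3 uint8, red, green, blue), "fx", "fy", "cx", "cy" (pixels), "T" (4x4, takes a point from camera to world coordinates). Camera axes: x right, y down, z forward; pixel columns grow to the right and rows downward; lengths in m; the calibration is good to about 2 mm. A picture is of the moment at which its call begins. There is no depth.
- job.close_job(): hands the job in; it is judged then, once.
The state is a dict: "time": time; "joint_positions": joint angles; "qd": joint speeds; "joint_torque": joint torques, N m; "position": TCP position; "tool_rot": TCP orientation; "ft_force": force on the tool from outside, world axes, zero at the start; "torque": the same for the moment, N m; "grip_width": opening from 0.0 (shut) to 1.0 (fully open); "grip_force": force on a finger pad.
Only numpy, scipy, OpenCV 4.12 (cv2) and the standard library are available. Lean on these libraries where they do the work, as an engineer would, in place of code of your own. Each camera call takes 0.05 s, during which the arm holds its last target. There are 200 camera calls.

## Working session

There is one attempt and no reset: what is moved stays moved. The work goes in short steps, Python scripts to look and compute and a shell command to move; the robot and the scene stay as the last step left them, time stands still between calls to the robot, and variables do not carry over. Pictures are saved under pics/ and viewed, at most 10 in all, crops included, and the job is handed in when it is done.

```bash
ls; mkdir -p pics
python3 - <<'E'
from bench import ctrl,get_image,job
import cv2,numpy as np
for n in("side","top"):
    i=get_image(n);cv2.imwrite(f"pics/{n}0.png",i["pixels"][:,:,::-1]);print(n,i["fx"],i["cx"],i["cy"],np.round(i["T"],3).tolist())
s=ctrl.get_state();print(s)
E
```

```text
pics
side 513.2617406185711 329.9921251758453 199.26489735513655 [[0.997, -0.066, 0.041, 0.438], [-0.075, -0.683, 0.726, -1.214], [-0.019, -0.727, -0.686, 1.188], [0.0, 0.0, 0.0, 1.0]]
top 473.7732394443465 314.166395155982 205.8584662063797 [[0.014, -0.981, 0.192, 0.141], [-1.0, -0.017, -0.017, -0.077], [0.02, -0.192, -0.981, 1.922], [0.0, 0.0, 0.0, 1.0]]
{'time': 0.1, 'joint_positions': array([-1.33387403,  0.32176778, -0.0700697 ,  1.45159463,  0.02259821,
        1.37078476, -0.05690927]), 'qd': array([-7.36622257e-04, -4.18029381e-03,  7.34693375e-04, -3.15205942e-03,
       -7.30245860e-04,  4.71331972e-04, -9.78077282e-05]), 'joint_torque': array([ 2.36056876e-04, -4.92577672e+01, -4.05640248e-01, -3.13395953e+01,
       -6.41578878e-02,  3.96370352e-02,  7.67773940e-05]), 'position': array([0.14358226, 0.63341964, 0.22153759]), 'tool_rot': array([-3.49265982e-01, -3.12201619e+00,  2.77265417e-03]), 'ft_force': array([-0.24117125, -0.49034344,  0.36448936]), 'torque': array([0.05302349, 0.00491121, 0.02666303]), 'grip_force': 0.0, 'grip_width': 0.9997214887013312}
```

View pics/side0.png

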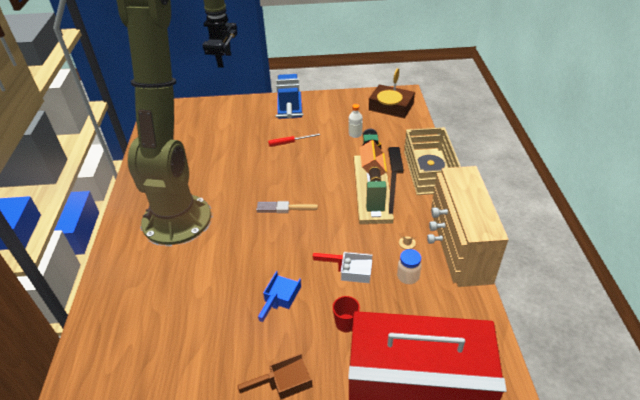

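View pics/top0.png

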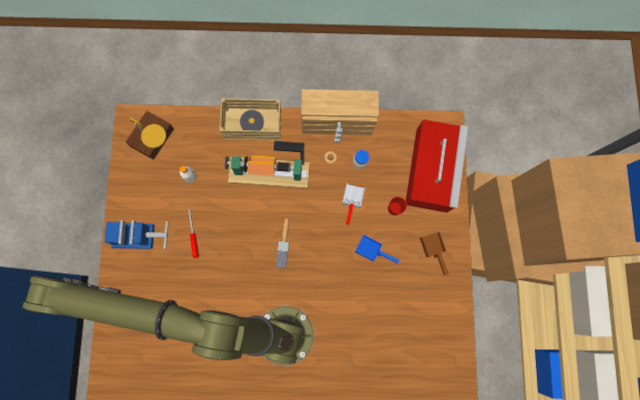

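The side view shows the arbor stand at about (375,185), its cup orange at (373,155) and the lamp at (396,170). The top view has the stand at (268,168). Scoop candidates in the side view are red-handled silver (345,265), blue (280,292) and brown (280,377). The red-handled one matches the description, so I'll check it in a close crop.

```bash
cat > h.py <<'E'
import numpy as np,cv2
from bench import ctrl,get_image,job
from scipy.spatial.transform import Rotation as R
def ray(i,u,v):
    T=np.array(i["T"]);d=T[:3,:3]@[(u-i["cx"])/i["fx"],(v-i["cy"])/i["fy"],1];return T[:3,3],d/np.linalg.norm(d)
def plane(i,u,v,z):
    o,d=ray(i,u,v);return o+d*(z-o[2])/d[2]
def tri(a,pa,b,pb):
    o,d=ray(a,*pa);p,e=ray(b,*pb);s=np.linalg.lstsq(np.c_[d,-e],p-o,rcond=None)[0]
    A=o+d*s[0];B=p+e*s[1];return (A+B)/2,np.linalg.norm(A-B)
def proj(i,P):
    T=np.array(i["T"]);c=T[:3,:3].T@(np.array(P)-T[:3,3]);return np.round([i["cx"]+i["fx"]*c[0]/c[2],i["cy"]+i["fy"]*c[1]/c[2]],1)
def crop(i,u0,v0,w,h,k):
    return cv2.resize(i["pixels"][v0:v0+h,u0:u0+w,::-1],None,fx=k,fy=k,interpolation=cv2.INTER_CUBIC)
def tool():
    s=ctrl.get_state();return s["position"],R.from_rotvec(s["tool_rot"]).as_matrix()
E
python3 - <<'E'
from h import *
s=get_image("side");t=get_image("top")
a=crop(s,300,120,110,170,3.5);b=crop(t,215,130,180,100,2.5)
c=np.zeros((595,800,3),np.uint8);c[:595,:385]=a[:595];bb=crop(t,215,135,103,60,4);c[:240,388:800]=bb[:, :412];d=crop(t,325,175,60,60,5);c[250:550,388:688]=d
cv2.imwrite("pics/c1.png",c)
E
```

```text
(no output)
```

View pics/c1.png

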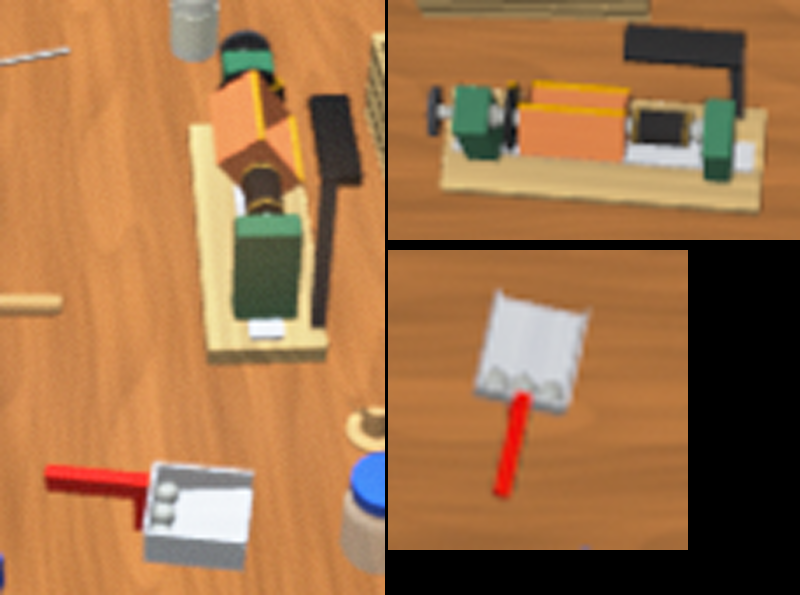

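Run:
```python
from h import *
s=get_image("side");t=get_image("top")
def hsv(i,lo,hi,box):
    m=cv2.inRange(cv2.cvtColor(i["pixels"],cv2.COLOR_RGB2HSV),lo,hi);M=np.zeros_like(m);x,y,w,h=box;M[y:y+h,x:x+w]=m[y:y+h,x:x+w];return M
g,e=tri(s,(375.1,174.3),t,(283,166.8));print("grip",g,e)
A,e1=tri(s,(375.1,158),t,(275,162));B,e2=tri(s,(386,173.7),t,(275,158));print("rim",A,e1,B,e2,"angle",np.degrees(np.arctan2(A[2]-B[2],B[0]-A[0])))
# disc / tail axis from top: headstock & tail shaft pixels at axis height
for p in [(283,166.8),(227,162.5),(242,164)]:print(p,plane(t,*p,0.115))
L,e=tri(s,(300+335/3.5,120+140/3.5),t,(215+(685-388)/4,135+60/4));print("lamp approx",L,e)
for n,i,box in(("side",s,(305,245,45,40)),("top",t,(335,180,40,60))):
    m=hsv(i,(0,180,60),(6,255,255),box)|hsv(i,(174,180,60),(180,255,255),box)
    ys,xs=np.nonzero(m);r=cv2.minAreaRect(np.c_[xs,ys].astype(np.float32));print(n,len(xs),r,cv2.boxPoints(r).round(1).tolist())
    b=cv2.boxPoints(r);ends=sorted([(b[0]+b[1])/2,(b[1]+b[2])/2,(b[2]+b[3])/2,(b[3]+b[0])/2],key=lambda p:-np.linalg.norm(p-np.array(r[0])))[:2]
    print([plane(i,*p,0.06).round(4).tolist() for p in ends])
# tray lip corners from top at z=.018, handle ends
q=lambda x,y:(325+(x-388)/5,175+(y-250)/5)
for nm,p,z in(("hnd out",(502,492),.061),("hnd in",(521,396),.061),("lipL",(497,292),.038),("lipR",(589,312),.038),("backL",(476,390),.038),("backR",(567,410),.038)):
    print(nm,plane(t,*q(*p),z).round(4))
```

```text
grip [0.6516374  0.01682687 0.12009093] 0.005795262252503358
rim [0.65576113 0.04560073 0.1639338 ] 0.0018471249550908013 [0.69480364 0.05130035 0.0901608 ] 0.003423184095010354 angle 62.11109155870116
(283, 166.8) [0.65006863 0.0168511  0.115     ]
(227, 162.5) [0.66340195 0.2378344  0.115     ]
(242, 164) [0.65840909 0.17860829 0.115     ]
lamp approx [ 0.7033605  -0.00881173  0.1928027 ] 0.01639674110806949
side 223 ((326.44512939453125, 260.993896484375), (28.4913387298584, 15.129120826721191), 6.34019136428833) [[311.5, 266.8999938964844], [313.1000061035156, 251.89999389648438], [341.3999938964844, 255.0], [339.79998779296875, 270.1000061035156]]
[[0.4372, -0.2646, 0.06], [0.5166, -0.2835, 0.06]]
top 68 ((349.3622741699219, 213.5679168701172), (3.5014820098876953, 19.780303955078125), 10.619654655456543) [[345.79998779296875, 223.0], [349.5, 203.5], [352.8999938964844, 204.1999969482422], [349.29998779296875, 223.60000610351562]]
[[0.5168, -0.2577, 0.06], [0.4376, -0.2431, 0.06]]
hnd out [ 0.437 -0.244  0.061]
hnd in [ 0.5152 -0.2593  0.061 ]
lipL [ 0.6064 -0.242   0.038 ]
lipR [ 0.5909 -0.3174  0.038 ]
backL [ 0.5241 -0.2249  0.038 ]
backR [ 0.5089 -0.2989  0.038 ]
```

```bash
cat >> h.py <<'E'
ax=np.array([.052,.9987,0]);px=np.array([.9987,-.052,0])
def go(P,yd):
    "shift mm in tool axes to put TCP at P, and turn about tool z to align tool y with +-yd"
    p,M=tool();d=M.T@(np.array(P)-p)*1000;l=M.T@np.array(yd);a=np.arctan2(-l[0],l[1]);a=(a+np.pi/2)%np.pi-np.pi/2
    print("tcp",p.round(4),"shift",d.round(1),"turn",round(a,3));print("tool axes\n",M.round(3))
E
python3 - <<'E'
from h import *
go(np.array([.65,.017,.26])-.05*px,ax)
s=get_image("side");cv2.imwrite("pics/g.png",crop(s,170,0,100,90,5))
E
```

```text
tcp [0.1436 0.6338 0.2222] shift [-580.8 -498.2  -37.5] turn -0.171
tool axes
 [[-0.975  0.221 -0.   ]
 [ 0.221  0.975 -0.001]
 [-0.    -0.001 -1.   ]]
```

View pics/g.png

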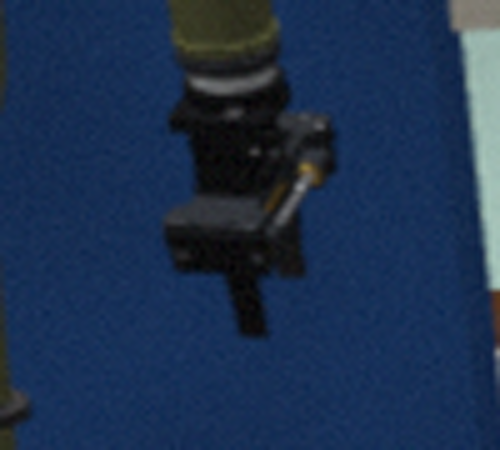

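The body's long side lies along the closing direction, so with tool y parallel to the arbor the body passes the lamp. I can only turn about tool z, so I plan to close the fingers, press them on the robot side of the rubber grip and stroke down to roll it.

```bash
python3 -m crank '[[[-29,-25,-4,0,1],[-29,-25,-4,0,1],[-29,-25,-4,0,1],[-29,-25,-4,0,1],[-29,-25,-4,0,1],[-29,-25,-4,0,1],[-29,-25,-4,0,1],[-29,-25,-4,0,1],[-29,-25,-3,0,1],[-29,-25,-3,0,1]]]' 40
python3 -m crank '[[[-29,-25,0,0,1],[-29,-25,0,0,1],[-29,-25,0,0,1],[-29,-25,0,0,1],[-29,-25,0,0,1],[-29,-25,0,0,1],[-29,-25,0,0,1],[-29,-25,0,0,1],[-29,-25,0,0,1],[-29,-25,0,0,1]]]' 40
python3 -m crank '[[[0,0,0,-0.09,1],[0,0,0,-0.08,1],[0,0,0,0,1]]]' 40
python3 -c "
from h import *
go(np.array([.65,.017,.2])-.05*px,ax)"
```

```text
time: 1.18
position: [0.3721, 0.3244, 0.2611]
tool_rot: [0.349, 3.122, 0.002]
ft_force: [0.8, -0.2, -0.3]
grip_width: 0.321
grip_force: 0.0
time: 2.02
position: [0.5997, 0.0167, 0.2609]
tool_rot: [0.348, 3.122, 0.001]
ft_force: [0.2, 1.0, -0.3]
grip_width: 0.007
grip_force: 0.0
time: 2.27
position: [0.5991, 0.0173, 0.2603]
tool_rot: [-0.082, -3.14, 0.0]
ft_force: [-0.7, 0.0, -0.4]
grip_width: 0.003
grip_force: 0.0
tcp [0.5991 0.0173 0.2603] shift [-0.9  2.4 60.3] turn -0.0
tool axes
 [[-0.999  0.052 -0.   ]
 [ 0.052  0.999 -0.   ]
 [ 0.    -0.    -1.   ]]
```

```bash
python3 -m crank '[[[0,0,25,0,1],[0,0,25,0,1],[0,0,25,0,1],[0,0,25,0,1],[0,0,25,0,1],[0,0,22,0,1],[0,0,0,0,1]]]' 40
python3 - <<'E'
from h import *
s=get_image("side");t=get_image("top");p,M=tool();print(p,proj(s,p),proj(t,p))
c=np.zeros((560,800,3),np.uint8);c[:560,:400]=crop(s,330,110,80,112,5);c[:325,402:800]=crop(t,220,135,80,65,5)[:,:398];cv2.imwrite("pics/d.png",c)
E
```

```text
time: 2.85
position: [0.5952, 0.019, 0.109]
tool_rot: [-0.084, -3.132, 0.002]
ft_force: [-0.9, 1.1, -0.5]
grip_width: 0.005
grip_force: 0.0
[0.59845477 0.01867383 0.11355855] [357.5 176.8] [282.2 179.6]
```

View pics/d.png

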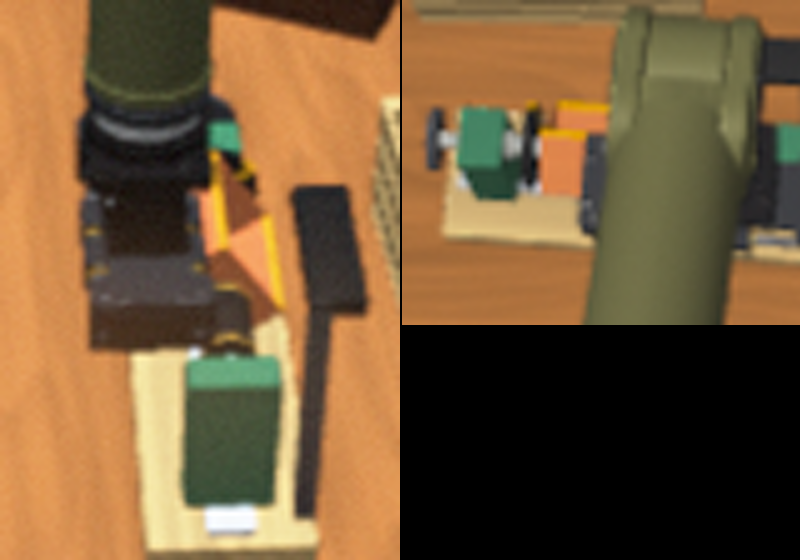

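Side crop: the gripper is at the robot side of the black grip (230,310), clear of the lamp (330,250) and headstock. The yellow edges show the cup still leaning away. Next I press in.

```bash
python3 -m crank '[[[-10,0,0,0,1],[-8,0,0,0,1],[-2,0,0,0,1],[0,0,0,0,1]]]' 40; python3 -m crank '[[[-2,0,0,0,1],[0,0,0,0,1]]]';python3 -m crank '[[[-2,0,0,0,1],[0,0,0,0,1]]]';python3 -m crank '[[[-2,0,0,0,1],[0,0,0,0,1]]]'
```

```text
time: 3.28
position: [0.6202, 0.0172, 0.115]
tool_rot: [0.083, 3.138, 0.0]
ft_force: [-0.3, -0.2, 0.2]
grip_width: 0.003
grip_force: 0.0
time: 3.45
position: [0.6211, 0.017, 0.114]
tool_rot: [0.083, 3.14, 0.0]
ft_force: [-0.0, 0.3, 0.4]
grip_width: 0.008
grip_force: 0.0
time: 3.62
position: [0.6216, 0.017, 0.1136]
tool_rot: [-0.083, -3.138, -0.001]
ft_force: [-5.0, 0.5, 4.7]
grip_width: 0.005
grip_force: 2.4
time: 3.78
position: [0.6217, 0.017, 0.1135]
tool_rot: [-0.083, -3.133, -0.001]
ft_force: [-9.5, 0.3, 7.8]
grip_width: 0.005
grip_force: 5.1
```

```bash
python3 -m crank '[[[-2,0,0,0,1],[-2,0,0,0,1],[-2,0,0,0,1],[0,0,0,0,1]]]'; python3 -m crank '[[[0,0,2,0,1],[0,0,2,0,1],[0,0,2,0,1],[0,0,0,0,1]]]'; python3 -c "
from h import *
s=get_image('side');t=get_image('top');c=np.zeros((560,800,3),np.uint8);c[:560,:400]=crop(s,330,110,80,112,5);c[:325,402:800]=crop(t,220,135,80,65,5)[:,:398];cv2.imwrite('pics/e.png',c)"
```

```text
time: 4.12
position: [0.6221, 0.0169, 0.1129]
tool_rot: [-0.083, -3.12, -0.003]
ft_force: [-24.5, 1.5, 16.5]
grip_width: 0.005
grip_force: 12.4
time: 4.45
position: [0.6218, 0.0169, 0.1065]
tool_rot: [-0.083, -3.121, -0.003]
ft_force: [-23.7, 1.8, 15.6]
grip_width: 0.004
grip_force: 12.2
```

```bash
cat >> h.py <<'E'
def ang(save=None):
    t=get_image("top");h=cv2.cvtColor(t["pixels"],cv2.COLOR_RGB2HSV);m=cv2.inRange(h,(20,170,120),(32,255,255));r=[]
    for u in range(248,260):
        vs=np.nonzero(m[148:175,u])[0]+148
        for g in np.split(vs,np.nonzero(np.diff(vs)>1)[0]+1):
            if not len(g):continue
            o,d=ray(t,u,g.mean());c0=np.array([.650,.017,.115]);B=np.c_[px,[0,0,1]].T;O=B@(o-c0);D=B@d
            q=np.roots([D@D,2*O@D,O@O-.0425**2])
            if np.iscomplex(q).any():r.append((u,round(g.mean(),1),None));continue
            P=O+D*q.min();r.append((u,round(g.mean(),1),round(np.degrees(np.arctan2(P[0],P[1])))))
    print(r)
E
python3 -c "
from h import *
ang()"
```

```text
[(248, np.float64(165.0), -19), (249, np.float64(165.0), -18), (250, np.float64(165.0), -18), (251, np.float64(153.5), None), (251, np.float64(165.5), -20), (252, np.float64(153.5), None), (252, np.float64(165.5), -20), (253, np.float64(154.0), 65), (253, np.float64(165.5), -19), (254, np.float64(154.0), 69), (254, np.float64(165.5), -19), (255, np.float64(154.0), None), (255, np.float64(166.0), -21), (256, np.float64(154.0), None), (256, np.float64(166.0), -21), (257, np.float64(154.0), None), (258, np.float64(154.0), None), (259, np.float64(154.0), None)]
```

```bash
python3 -m crank '[[[0,0,2,0,1],[0,0,2,0,1],[0,0,2,0,1],[0,0,2,0,1],[0,0,1,0,1],[0,0,0,0,1]]]'; python3 -c "
from h import *
ang()"
```

```text
time: 5.1
position: [0.6216, 0.0169, 0.0975]
tool_rot: [-0.083, -3.12, -0.003]
ft_force: [-24.8, 0.8, 15.9]
grip_width: 0.006
grip_force: 12.7
[(248, np.float64(170.5), -49), (249, np.float64(170.5), -49), (250, np.float64(154.0), 60), (250, np.float64(170.5), -48), (251, np.float64(154.0), 61), (251, np.float64(170.5), -48), (252, np.float64(154.0), 63), (252, np.float64(170.5), -47), (253, np.float64(154.0), 65), (253, np.float64(170.5), -47), (254, np.float64(154.5), 55), (254, np.float64(171.0), -50), (255, np.float64(154.5), 56), (255, np.float64(171.0), -49), (256, np.float64(154.5), 58), (257, np.float64(154.5), 59), (258, np.float64(154.5), 61), (259, np.float64(154.5), 63)]
```

```bash
python3 -m crank '[[[0,0,1,0,1],[0,0,1,0,1],[0,0,0,0,1],[5,0,0,0,1],[5,0,0,0,1],[10,0,0,0,1],[10,0,0,0,1],[0,0,-15,0,1],[0,0,-25,0,1],[0,0,-25,0,1]]]'; python3 -m crank '[[[10,5,-35,0,-1],[10,5,-35,0,-1],[0,0,0,0,-1],[0,0,0,0,-1]]]'; python3 -c "
from h import *
ang();y=np.array([np.sin(np.radians(11)),np.cos(np.radians(11)),0]);go([.476,-.2505,.17],y)
s=get_image('side');t=get_image('top');c=np.zeros((560,800,3),np.uint8);c[:560,:400]=crop(s,330,110,80,112,5);c[:325,402:800]=crop(t,220,135,80,65,5)[:,:398];cv2.imwrite('pics/e.png',c)"
```

```text
time: 5.98
position: [0.6007, 0.018, 0.1617]
tool_rot: [-0.083, -3.14, 0.001]
ft_force: [0.2, 0.1, 0.8]
grip_width: 0.008
grip_force: 0.0
time: 6.32
position: [0.5832, 0.0296, 0.2344]
tool_rot: [0.082, 3.134, 0.003]
ft_force: [0.3, -0.6, -0.6]
grip_width: 0.223
grip_force: 0.0
[(249, np.float64(154.0), 58), (250, np.float64(154.5), 51), (251, np.float64(154.5), 52), (252, np.float64(154.5), 53), (253, np.float64(154.5), 54), (254, np.float64(154.0), 69)]
tcp [0.5822 0.0293 0.2323] shift [  91.6 -285.    61.8] turn 0.14
tool axes
 [[-0.999  0.052  0.003]
 [ 0.052  0.999  0.001]
 [-0.003  0.001 -1.   ]]
```

View pics/e.png

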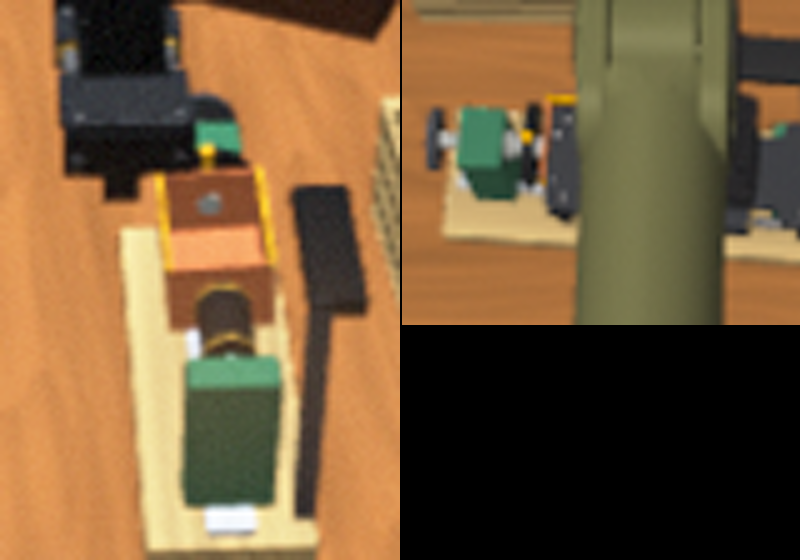

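The cup mouth now faces up in the side crop, with its rim ends at (168,268) and (272,262), and the mark at (208,155). I'll move over the scoop handle and measure both.

```bash
python3 -m crank '[[[9,-28,3,0,-1],[9,-28,3,0,-1],[9,-28,3,0,-1],[9,-28,3,0,-1],[9,-28,3,0,-1],[9,-28,3,0,-1],[9,-28,3,0,-1],[9,-28,3,0,-1],[9,-28,3,0,-1],[9,-28,3,0,-1]]]'; python3 -m crank '[[[2,-5,0,0.07,-1],[0,0,0,0.07,-1],[0,0,0,0,-1]]]';python3 -c "
from h import *
ang();s=get_image('side');g=lambda u,v:(330+u/5,110+v/5)
A=plane(s,*g(168,268),.141);B=plane(s,*g(272,262),.141);print(A,B)
y=np.array([np.sin(np.radians(11)),np.cos(np.radians(11)),0]);go([.476,-.2505,.031],y)
P,_=tool();print(proj(s,[.476,-.2505,.061]))
c=crop(s,280,220,110,80,7)
cv2.imwrite('pics/f.png',c)"
```

```text
time: 7.3
position: [0.4754, -0.2471, 0.1999]
tool_rot: [-0.084, -3.138, -0.0]
ft_force: [1.0, -0.5, 0.2]
grip_width: 0.99
grip_force: 0.0
time: 7.55
position: [0.4732, -0.2516, 0.2]
tool_rot: [-0.309, -3.124, 0.0]
ft_force: [0.5, 0.1, -0.3]
grip_width: 0.997
grip_force: 0.0
[(248, np.float64(171.0), -52), (249, np.float64(154.0), 58), (249, np.float64(171.0), -52), (250, np.float64(154.5), 51), (250, np.float64(171.5), -55), (251, np.float64(154.5), 52), (251, np.float64(171.5), -54), (252, np.float64(154.5), 53), (252, np.float64(171.5), -54), (253, np.float64(154.5), 54), (253, np.float64(171.5), -53), (254, np.float64(154.5), 55), (254, np.float64(171.5), -53), (255, np.float64(154.5), 56), (255, np.float64(172.0), -56), (256, np.float64(154.5), 58), (256, np.float64(172.0), -55), (257, np.float64(155.0), 51), (257, np.float64(172.0), -55), (258, np.float64(155.0), 52), (258, np.float64(172.0), -54), (259, np.float64(155.0), 53), (259, np.float64(172.0), -54)]
[0.62108008 0.04956264 0.141     ] [0.68808125 0.04898449 0.141     ]
tcp [ 0.4742 -0.2503  0.2004] shift [ -2.1   0.2 169.4] turn 0.001
tool axes
 [[-0.982  0.19  -0.002]
 [ 0.19   0.982  0.   ]
 [ 0.002 -0.    -1.   ]]
[325.5 254.5]
```

View pics/f.png

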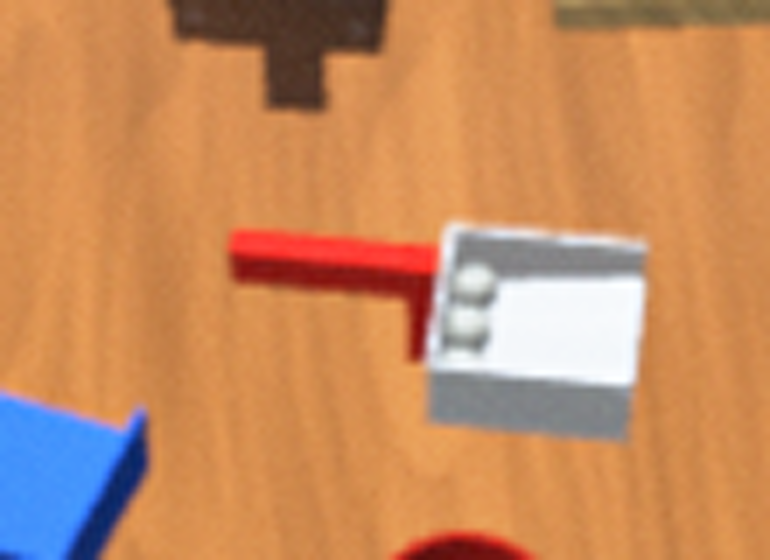

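The crop shows the red-handled scoop squarely below the fingers: handle from (230,240) to (437,260), two of the balls at (470,285) and (465,330). The arbor angle measures about 0°. Next I descend and grip.

```bash
python3 -m crank '[[[0,0,25,0,-1],[0,0,25,0,-1],[0,0,25,0,-1],[0,0,25,0,-1],[0,0,25,0,-1],[0,0,24,0,-1],[0,0,12,0,-1],[0,0,8,0,-1],[0,0,0,0,-1]]]'; python3 -m crank '[[[0,0,0,0,1],[0,0,0,0,1],[0,0,0,0,1],[0,0,0,0,1],[0,0,0,0,1],[0,0,0,0,1],[0,0,0,0,1],[0,0,0,0,1],[0,0,0,0,1],[0,0,0,0,1]]]' 55
```

```text
time: 8.4
position: [0.4737, -0.25, 0.0311]
tool_rot: [-0.3, -3.124, -0.0]
ft_force: [0.4, 0.7, 0.6]
grip_width: 0.996
grip_force: 0.0
time: 9.23
position: [0.4745, -0.2506, 0.0325]
tool_rot: [-0.302, -3.127, -0.0]
ft_force: [-0.4, -0.1, 0.3]
grip_width: 0.328
grip_force: 0.0
```

```bash
python3 -m crank '[[[0,0,-2,0,1],[0,0,-3,0,1],[0,0,-5,0,1],[0,0,-10,0,1],[0,0,-10,0,1],[0,0,0,0,1]]]' 55;python3 -c "
from h import *
go(np.array([.6545,.102,.176])-.150*px,ax)
s=get_image('side');cv2.imwrite('pics/k.png',crop(s,280,200,110,80,7))"
```

```text
time: 9.73
position: [0.4759, -0.2515, 0.065]
tool_rot: [0.302, 3.123, -0.001]
ft_force: [0.2, -0.3, -1.8]
grip_width: 0.153
grip_force: 55.0
tcp [ 0.4759 -0.2515  0.065 ] shift [  40.6  360.  -111.3] turn -0.141
tool axes
 [[-0.981  0.192  0.004]
 [ 0.192  0.981 -0.001]
 [-0.004 -0.    -1.   ]]
```

View pics/k.png

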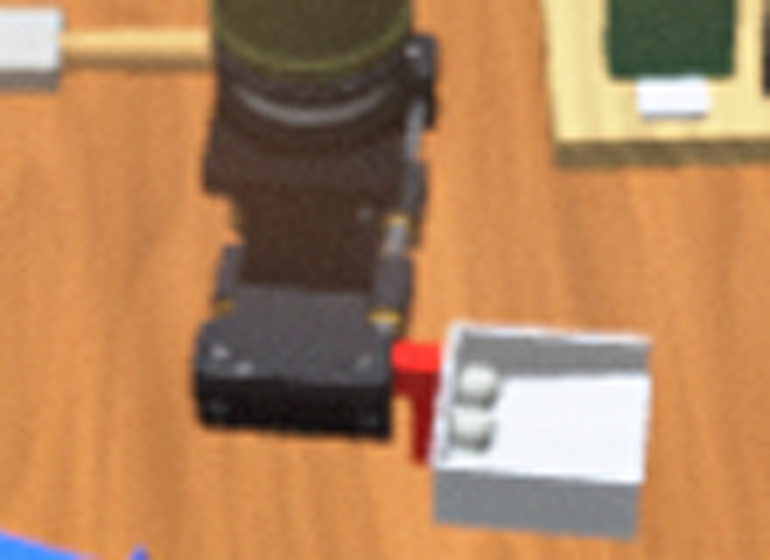

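The scoop is held level with the balls at its back wall (475,385), (470,430). The fingers finished closing late and so grip about 11 mm high on the handle, which still serves. I'll lift and carry it gently.

```bash
python3 -m crank '[[[0,0,-6,0,1],[0,0,-12,0,1],[0,0,-20,0,1],[0,0,-22,0,1],[0,0,-22,0,1],[0,0,-22,0,1],[0,0,-22,0,1],[0,0,-16,0,1],[0,0,-8,0,1],[0,0,0,0,1]]]' 55
python3 -m crank '[[[1,6,0,0,1],[2,12,0,0,1],[3,18,0,0,1],[4,24,0,0,1],[4,28,0,0,1],[4,28,0,0,1],[4,28,0,0,1],[4,28,0,0,1],[4,28,0,0,1],[4,28,0,0,1]]]' 55
python3 -m crank '[[[4,28,0,0,1],[2,28,0,0,1],[2,26,0,0,1],[0,20,0,0,1],[0,14,0,-0.03,1],[0,8,0,-0.05,1],[0,4,0,-0.06,1],[0,0,0,0,1],[0,0,0,0,1]]]' 55
python3 -c "
from h import *
go(np.array([.6545,.102,.205])-.135*px,ax)
s=get_image('side');t=get_image('top');c=np.zeros((600,800,3),np.uint8);c[:600,:480]=crop(s,310,80,80,100,6);c[:360,482:800]=crop(t,225,140,80,90,4)[:,:318];cv2.imwrite('pics/m.png',c)"
```

```text
time: 10.62
position: [0.4755, -0.2513, 0.2148]
tool_rot: [0.302, 3.123, -0.0]
ft_force: [0.4, 0.8, -2.7]
grip_width: 0.159
grip_force: 55.0
time: 11.45
position: [0.4833, -0.0185, 0.2109]
tool_rot: [-0.302, -3.124, 0.001]
ft_force: [2.1, -0.5, -3.2]
grip_width: 0.157
grip_force: 55.0
time: 12.2
position: [0.5003, 0.1064, 0.2116]
tool_rot: [-0.085, -3.139, 0.002]
ft_force: [-0.2, -0.0, -3.0]
grip_width: 0.16
grip_force: 55.0
tcp [0.5003 0.1064 0.2116] shift [-19.2   3.7   6.5] turn -0.002
tool axes
 [[-0.999  0.054 -0.002]
 [ 0.054  0.999 -0.001]
 [ 0.002 -0.001 -1.   ]]
```

View pics/m.png

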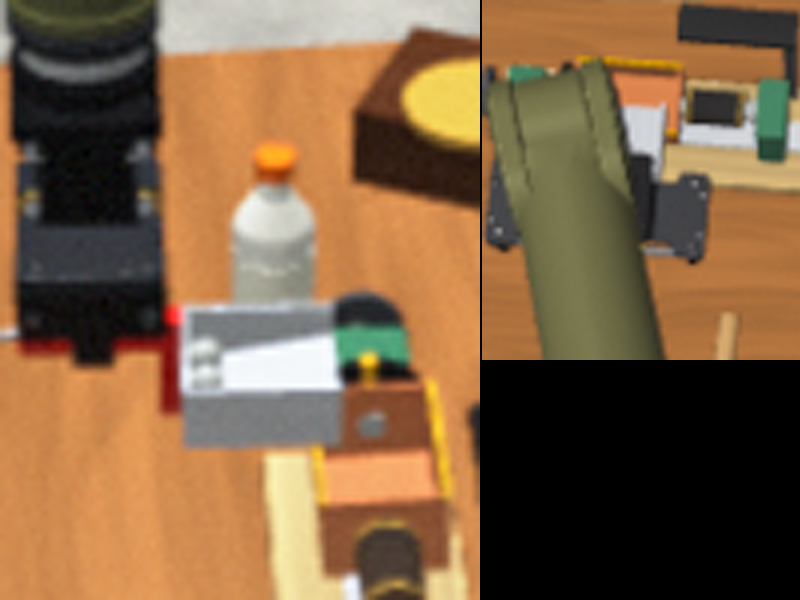

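The side crop shows the scoop level with its balls at the back wall (205,360). The lip (340,385) is over the near half of the cup, and the underside runs from (185,447) to (338,443).

```bash
python3 -c "
from h import *
s=get_image('side')
for u,v in((338,443),(185,447),(340,387)):
    o,d=ray(s,310+u/6,80+v/6);print((o+d*(.0690-o[1])/d[1]).round(4))"
```

```text
[0.6317 0.069  0.1646]
[0.5498 0.069  0.1683]
[0.6316 0.069  0.2019]
```

```bash
python3 -m crank '[[[-3,1,0,0,1],[-6,1,0,0,1],[-6,1,2,0,1],[-5,0,4,0,1],[-2,0,6,0,1],[0,0,4,0,1],[0,0,2,0,1],[0,0,0,0,1]]]' 55
python3 -m crank '[[[0,0,0,0,1],[0,0,0,0,1],[0,0,0,0,1]]]' 10
python3 -m crank '[[[0,0,0,0,1],[0,0,0,0,1],[0,0,0,0,1],[0,0,0,0,1]]]' 4
python3 -c "
from h import *
s=get_image('side');cv2.imwrite('pics/n.png',crop(s,310,80,80,100,6))"
```

```text
time: 13.02
position: [0.5223, 0.1085, 0.1935]
tool_rot: [-0.083, -3.139, 0.001]
ft_force: [0.2, -0.3, -1.9]
grip_width: 0.159
grip_force: 55.0
time: 13.27
position: [0.5233, 0.1088, 0.195]
tool_rot: [0.083, 3.14, 0.001]
ft_force: [0.0, 0.2, -2.7]
grip_width: 0.159
grip_force: 10.0
time: 13.6
position: [0.5233, 0.1087, 0.1949]
tool_rot: [0.083, 3.14, 0.001]
ft_force: [0.7, -1.4, -1.6]
grip_width: 0.161
grip_force: 4.0
```

View pics/n.png

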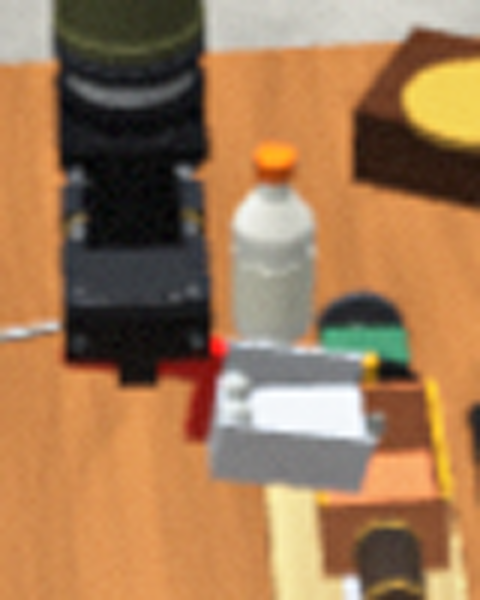

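The pivot works: at 4 N the scoop has tipped about 5° nose-down and rests on the cup's near rim, with the balls still at the back (235,390). Now I raise the handle slowly to increase the tilt.

```bash
cat >> h.py <<'E'
def tray():
    "tilt of tray's near wall bottom edge in the side view"
    s=get_image("side");h=cv2.cvtColor(s["pixels"],cv2.COLOR_RGB2HSV);m=cv2.inRange(h,(0,0,70),(180,60,190));m[:135]=0;m[175:]=0;m[:,:343]=0;m[:,376:]=0
    n,l,st,ce=cv2.connectedComponentsWithStats(m);k=1+st[1:,4].argmax();ys,xs=np.nonzero(l==k)
    b=[(x,ys[xs==x].max()) for x in range(xs.min()+2,xs.max()-1)];f=np.polyfit(*np.array(b).T,1)
    o=s;P=[]
    for u in(b[0][0],b[-1][0]):
        o,d=ray(s,u,np.polyval(f,u)+.5);P.append(o+d*(.070-o[1])/d[1])
    print("edge",st[k],P[0].round(3),P[1].round(3),"tilt",np.degrees(np.arctan2(P[0][2]-P[1][2],P[1][0]-P[0][0])).round(1))
E
python3 -c "
from h import *
tray()"
python3 -m crank '[[[0,0,-1,0,1],[0,0,-2,0,1],[0,0,-2,0,1],[0,0,-2,0,1],[0,0,-2,0,1],[0,0,-2,0,1],[0,0,-2,0,1],[0,0,-2,0,1],[0,0,0,0,1]]]' 4
python3 -c "
from h import *
tray();ang()"
```

```text
edge [345 146  29  16 249] [0.57  0.07  0.143] [0.648 0.07  0.136] tilt 5.1
time: 14.45
position: [0.5232, 0.1087, 0.2101]
tool_rot: [0.083, 3.14, 0.0]
ft_force: [0.8, -0.6, -0.9]
grip_width: 0.158
grip_force: 4.0
edge [343 146  31  16 252] [0.563 0.07  0.148] [0.648 0.07  0.144] tilt 2.9
[(258, np.float64(155.0), 52), (259, np.float64(155.0), 53)]
```

```bash
cat >> h.py <<'E'
def cmap(n,u0,v0,w,h):
    i=get_image(n);q=cv2.cvtColor(i["pixels"],cv2.COLOR_RGB2HSV)
    for v in range(v0,v0+h):
        r=""
        for u in range(u0,u0+w):
            H,S,V=map(int,q[v,u]);r+="#" if V<55 else "R" if (H<5 or H>174) and S>170 else "G" if 40<H<100 and S>60 else "Y" if 19<H<33 and S>170 else ("W" if V>190 else "g") if S<60 else "."
        print(v,r)
E
python3 -c "
from h import *
cmap('side',315,130,75,38)"
```

```text
130 ......########################....ggggggggggggg....gg#####g................
131 ......########################....ggggggggggggg...g#########...............
132 ......#####################g##....ggggggggggggg..g###########..............
133 ......#####################gg#....ggggggggggggg..####ggg#####g.............
134 .WWWg.#######################RRR..gggggggggggg..gGGGGGGGGGGGGG.............
135 g.....####################RRRRRR.WWggggggggggg..GGGGGGGGGGGGGGG............
136 ............RR#######RRRRRRRRRRR.gggggWWWgggg...GGGGGGGGGGGGGGG............
137 ...............######RRRRRRRRRRR.gggggggggWWW...gGGGGGGGGGGGGGG............
138 ...............######RRRRRRRRRR.gggggggggggggggWWWGGGGGGGGGGGGG............
139 ...............######...RRRRRRR.gggggggggggggggggggWWgG.Y.GGGGG............
140 ..........................RRRRR.gggggggggggggggggggggg.YYY.#GGG............
141 ...........................RRR.ggggggggggWWWggggggggggg.Y.#####............
142 ..........................RRR.WWggggggggWWWWgggggggggg#YY.#####............
143 ..........................RRR.WWWWWWWWWggWggggggggggg...
[... 1239 characters left out ...]
........................gggggggggggggg...............YY.....
160 ............................................gggggggg.................Y.....
161 ..................................................gg.................Y.....
162 ................................................Y..........................
163 ................................................Y..........................
164 ...........................................................................
165 ...........................................................................
166 ...........................................................................
167 ...........................................................................
```

The tray's bottom edge runs from (343,156) to (366,161), about 12-14°, so it is tilting as planned and my edge fit was wrong. I'll keep raising.

```bash
python3 -m crank '[[[0,0,-2,0,1],[0,0,-2,0,1],[0,0,-2,0,1],[0,0,-2,0,1],[0,0,-2,0,1],[0,0,-2,0,1],[0,0,0,0,1],[0,0,0,0,1],[0,0,0,0,1],[0,0,0,0,1]]]' 4
python3 -c "
from h import *
cmap('side',315,126,75,42)"
```

```text
time: 15.43
position: [0.5231, 0.1088, 0.2217]
tool_rot: [0.083, 3.14, 0.0]
ft_force: [-0.7, -0.3, -1.0]
grip_width: 0.16
grip_force: 4.0
126 ......########################....ggggggggggggg............................
127 ......########################....ggggggggggggg............................
128 ......########################....ggggggggggggg............................
129 ......########################....ggggggggggggg......ggggg.................
130 ......########################....ggggggggggggg....gg######................
131 ......#####################.RR....ggggggggggggg...g#########...............
132 .........#############RRRRRRRRR...ggggggggggggg..g###########..............
133 ............RR#######RRRRRRRRRRR.Wggggggggggggg..####ggg#####g.............
134 .WWWW..........######RRRRRRRRRRR.ggggggggggggg...GGGGGGGGGGGGG.............
135 g..............######RRRRRRRRRRR.ggggggWWggggg..GGGGGGGGGGGGGGG............
136 ...............######RRRRRRRRRR.gggggggggWWgg...GGGGGGGGGGGGGGG............
137 .........................RRRRRR.gggggggggggggWW.gGGGGGGGGGGGGGG............
13
[... 1697 characters left out ...]
...........................gggggggg.......ggggg......YY.....
160 .............................................ggggg........gWWW.......Y.....
161 ..........................................................WWWW.......Y.....
162 ................................................Y.........WWWW.............
163 ................................................Y..........................
164 ...........................................................................
165 ...........................................................................
166 ...........................................................................
167 ...........................................................................
```

The tray is empty in the side view, and two balls show in the cup at (374,157) and (375,161). I'll tip slightly further to be sure of the third, then level it again by lowering onto the rim.

```bash
python3 -m crank '[[[0,0,-2,0,1],[0,0,-2,0,1],[0,0,-2,0,1],[0,0,0,0,1],[0,0,0,0,1],[0,0,0,0,1],[0,0,0,0,1]]]' 4
python3 -m crank '[[[0,0,4,0,1],[0,0,4,0,1],[0,0,4,0,1],[0,0,4,0,1],[0,0,4,0,1],[0,0,4,0,1],[0,0,3,0,1],[0,0,2,0,1],[0,0,0,0,1]]]' 4
python3 -c "
from h import *
cmap('side',315,126,75,42)"
```

```text
time: 16.07
position: [0.523, 0.1088, 0.2278]
tool_rot: [0.083, 3.14, 0.0]
ft_force: [-1.3, 0.2, 0.6]
grip_width: 0.164
grip_force: 4.0
time: 16.82
position: [0.5229, 0.1087, 0.1979]
tool_rot: [-0.083, -3.14, 0.0]
ft_force: [-0.0, 0.4, -0.4]
grip_width: 0.164
grip_force: 4.0
126 ......gggggggggggggggggggggggg....ggggggggggggg............................
127 ......gggggggggggggggggggggggg....ggggggggggggg............................
128 ......gggggggggggggggggggggggg....ggggggggggggg............................
129 ......ggggggggggggggggg#######....ggggggggggggg......ggggg.................
130 ......########################....ggggggggggggg....gg#####g................
131 ......########################....ggggggggggggg...g#########...............
132 ......########################....ggggggggggggg..############..............
133 ......########################....ggggggggggggg..####ggg#####g.............
134 .WWWg.########################.....ggggggggggg...GGGGGGGGGGGGG.............
135 g....R########################.....ggggggggggg..GGGGGGGGGGGGGGG............
136 .....R##############
[... 1835 characters left out ...]
..................ggggggggggggggggggggg..............YY.....
160 ........................................gggggggggggggg...............Y.....
161 .................................................ggggg...............Y.....
162 ..................................................WWg......................
163 ................................................Y..........................
164 ...........................................................................
165 ...........................................................................
166 ...........................................................................
167 ...........................................................................
```

The tray is empty and tilted about 7°. I'll lower about 9 mm to level it, grip firmly and lift.

```bash
python3 -m crank '[[[0,0,3,0,1],[0,0,3,0,1],[0,0,3,0,1],[0,0,1,0,1],[0,0,0,0,1]]]' 4
python3 -m crank '[[[0,0,0,0,1],[0,0,0,0,1],[0,0,0,0,1]]]' 55
python3 -m crank '[[[0,0,-3,0,1],[0,0,-6,0,1],[0,0,-10,0,1],[5,0,-15,0,1],[10,0,-10,0,1],[15,0,0,0,1],[15,0,0,0,1],[10,0,0,0,1],[0,0,0,0,1]]]' 55
python3 -c "
from h import *
cmap('side',305,110,85,60)"
```

```text
time: 17.28
position: [0.5228, 0.1087, 0.1881]
tool_rot: [-0.083, -3.14, 0.0]
ft_force: [-0.8, -0.6, -0.6]
grip_width: 0.163
grip_force: 4.0
time: 17.53
position: [0.5231, 0.1086, 0.1884]
tool_rot: [0.083, 3.14, -0.0]
ft_force: [0.3, -0.2, -1.9]
grip_width: 0.161
grip_force: 55.0
time: 18.28
position: [0.4668, 0.1121, 0.2335]
tool_rot: [0.081, 3.14, 0.002]
ft_force: [-0.1, 0.9, -2.7]
grip_width: 0.153
grip_force: 55.0
110 #################ggg...................................................##############
111 #########g#ggggggggg............................ggggg......................##########
112 gggggggggggggggggggg...........................WWggggg..........................#####
113 gggggggggggggggggggg..........................WWWWgggWW............................##
114 gggggggggggggggggggg.........................WWWWWWWWWWW.............................
115 gggggggggggggggggggg........................WWWWWWWWWWWWW............................
116 gggggggggggggggggggg........................WWWWWWWWWWWWW............................
117 gggggggggggggggggggg........................
[... 4021 characters left out ...]
.............................................WWWW.....................
163 ..........................................................Y..........................
164 .....................................................................................
165 .....................................................................................
166 .....................................................................................
167 .....................................................................................
168 .....................................................................................
169 .....................................................................g...............
```

The scoop is held level and empty. Now I carry it back to the clear bench area and check the cup from above.

```bash
python3 -m crank '[[[0,-8,0,0,1],[0,-16,0,0,1],[0,-24,0,0,1],[0,-30,0,0,1],[0,-30,0,0,1],[0,-30,0,0,1],[0,-30,0,0,1],[0,-30,0,0,1],[0,-30,0,0,1],[0,-30,0,0,1]]]' 55
python3 -m crank '[[[0,-24,0,0,1],[0,-14,0,0,1],[0,-6,0,0,1],[0,0,0,0,1],[0,0,0,0,1]]]' 55
python3 -c "
from h import *
ang();print(ctrl.get_state()['ft_force']);t=get_image('top');print(t['pixels'][152:174:1,244:278].mean(2).astype(int).tolist().__len__())
for v in range(152,175):print(v,' '.join('%3d'%(int(b)) for r,g,b in t['pixels'][v,246:278]))
cmap('side',290,225,80,55)"
```

```text
time: 19.17
position: [0.4544, -0.1488, 0.2328]
tool_rot: [0.085, 3.14, -0.001]
ft_force: [0.3, 0.5, -1.8]
grip_width: 0.158
grip_force: 55.0
time: 19.58
position: [0.4524, -0.1896, 0.2325]
tool_rot: [-0.083, -3.14, -0.0]
ft_force: [0.6, 0.2, -1.7]
grip_width: 0.149
grip_force: 55.0
[(248, np.float64(171.0), -52), (249, np.float64(154.0), 58), (249, np.float64(171.5), -55), (250, np.float64(154.5), 51), (250, np.float64(171.5), -55), (251, np.float64(154.5), 52), (251, np.float64(171.5), -54), (252, np.float64(154.5), 53), (252, np.float64(171.5), -54), (253, np.float64(154.5), 54), (253, np.float64(171.5), -53), (254, np.float64(154.5), 55), (254, np.float64(172.0), -56), (255, np.float64(154.5), 56), (255, np.float64(172.0), -56), (256, np.float64(154.5), 58), (256, np.float64(172.0), -55), (257, np.float64(155.0), 51), (257, np.float64(172.0), -55), (258, np.float64(155.0), 52), (258, np.float64(172.0), -54), (259, np.float64(155.0), 53), (259, np.float64(172.0), -54)]
[ 0.47597774  0.62647403 -2.05637929]
22
152  60  60  60  60  61  60  60  60  61  64  63  63  65  64  64  63  63 
[... 6938 characters left out ...]
....................
272 ................................................................................
273 ................................................................................
274 ................................................................................
275 ................................................................................
276 ................................................................................
277 ................................................................................
278 .........gg.....................................................................
279 .g..............................................................................
```

The top view shows three balls in the cup, at about (255,170), (261,170) and (267,170), and the mark is still up. I'll set the scoop down.

```bash
python3 -m crank '[[[0,0,12,0,1],[0,0,24,0,1],[0,0,24,0,1],[0,0,24,0,1],[0,0,24,0,1],[0,0,24,0,1],[0,0,22,0,1],[0,0,14,0,1],[0,0,8,0,1],[0,0,0,0,1]]]' 55
python3 -m crank '[[[0,0,2,0,1],[0,0,0,0,1],[0,0,0,0,1]]]' 55
python3 -m crank '[[[0,0,2,0,1],[0,0,0,0,1],[0,0,0,0,1]]]' 55
python3 -m crank '[[[0,0,2,0,1],[0,0,0,0,1],[0,0,0,0,1]]]' 55
```

```text
time: 20.57
position: [0.4505, -0.189, 0.0544]
tool_rot: [-0.081, -3.136, -0.0]
ft_force: [-0.6, -0.2, -2.9]
grip_width: 0.16
grip_force: 55.0
time: 20.82
position: [0.4531, -0.1901, 0.0555]
tool_rot: [0.082, 3.139, 0.0]
ft_force: [0.3, -0.1, -1.5]
grip_width: 0.156
grip_force: 55.0
time: 21.07
position: [0.4524, -0.1899, 0.0528]
tool_rot: [0.083, 3.14, 0.0]
ft_force: [0.3, -0.9, -1.8]
grip_width: 0.156
grip_force: 55.0
time: 21.32
position: [0.4526, -0.1901, 0.0508]
tool_rot: [0.083, 3.14, -0.0]
ft_force: [0.4, 0.1, 0.3]
grip_width: 0.157
grip_force: 55.0
```

```bash
python3 -m crank '[[[0,0,0,0,1],[0,0,0,0,1],[0,0,1,0,1],[0,0,1,0,1],[0,0,1,0,1],[0,0,0,0,1]]]' 3
python3 -m crank '[[[0,0,0,0,-1],[0,0,0,0,-1],[0,0,0,0,-1],[0,0,0,0,-1],[0,0,0,0,-1],[0,0,0,0,-1],[0,0,0,0,-1],[0,0,0,0,-1],[0,0,0,0,-1],[0,0,0,0,-1]]]' 3
python3 -m crank '[[[0,0,-8,0,-1],[0,0,-20,0,-1],[0,0,-25,0,-1],[0,0,-25,0,-1],[0,0,-25,0,-1],[0,0,-25,0,-1],[25,0,-15,0,-1],[15,0,0,0,-1],[0,0,0,0,-1],[0,0,0,0,-1]]]'
python3 -c "
from h import *
ang();print(ctrl.get_state()['ft_force'])
t=get_image('top');print([int(t['pixels'][170,u,2]) for u in range(250,275)])
s=get_image('side');print(proj(s,[.452,-.19,.061]),proj(s,[.583,-.197,.018]))
cmap('side',290,210,90,55)"
```

```text
time: 21.82
position: [0.4517, -0.1899, 0.0472]
tool_rot: [-0.083, -3.14, -0.0]
ft_force: [-2.6, 0.2, -0.5]
grip_width: 0.163
grip_force: 3.0
time: 22.65
position: [0.4522, -0.19, 0.0475]
tool_rot: [0.083, 3.14, 0.0]
ft_force: [-0.9, 0.5, 0.5]
grip_width: 0.838
grip_force: 0.0
time: 23.48
position: [0.4123, -0.1878, 0.1912]
tool_rot: [0.083, 3.138, 0.002]
ft_force: [0.1, 0.1, -0.1]
grip_width: 0.996
grip_force: 0.0
[(248, np.float64(171.0), -52), (249, np.float64(154.0), 58), (249, np.float64(171.5), -55), (250, np.float64(154.5), 51), (250, np.float64(171.5), -55), (251, np.float64(154.5), 52), (251, np.float64(171.5), -54), (252, np.float64(154.5), 53), (252, np.float64(171.5), -54), (253, np.float64(154.5), 54), (253, np.float64(171.5), -53), (254, np.float64(154.5), 55), (254, np.float64(172.0), -56), (255, np.float64(154.5), 56), (255, np.float64(172.0), -56), (256, np.float64(154.5), 58), (256, np.float64(172.0), -55), (257, np.float64(155.0), 51), (257, np.float64(172.0), -55), (258, np.float64(155.0), 52), (258, np.float64(172.0), -54), (259, np.float64(155.0), 53), (259, np.
[... 4729 characters left out ...]
gggggggggggggg.....................
258 ..........................................ggggggggggggggggggggggggggg.....................
259 ..........................................ggggggggggggggggggggggggggg.....................
260 ..........................................ggggggggggggggggggggggggggg.....................
261 ..........................................ggggggggggggggggggggggggggg.....................
262 ..........................................ggggggggggg.....................................
263 ..........................................................................................
264 ..........................................................................................
```

The scoop sits flat, empty and released. Three balls lie in the cup, the mark is up, and the arm is clear, so I'm handing in.

```bash
python3 -c "
from bench import job
print(job.close_job())"
```

```text
the job is handed in; nothing more can be done
None
```

The job is handed in (no verdict came back): at the last look the mark faced up to within about 3°, all three balls were in the cup, the empty scoop stood flat on the bench about 60 mm from where it started, and the arm was clear.

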